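Find the fuller washer tin by lifting and load it in the sprung bench holder

ROBOT

A 6-joint arm with a two-finger parallel gripper is mounted at the origin on the work surface. World frame = base frame: x ahead of the robot, y to its left, z up, the work surface at z = 0. Lengths are in mm, angles in degrees, forces in N, time in s.
With the tool pointing down it reaches from about 300 to 850 mm from the base axis. Payload 4.2 kg.
Tool frame: the origin (TCP) lies at the very end of the fingers, on their centre line; the grasp point (between the pads) lies 19 mm behind it; z points along the fingers, y is the line along which they close (so a half turn about z gives the same grasp; the last joint's range is limited). The gripper opens to 91 mm and grips with 3 to 60 N. Pads are 32 mm wide; open, the fingers measure 118 mm over their backs; the gripper's body (76 mm by 178 mm) begins 60 mm behind the grasp point.
Start: joints at [73.854, 18.312, 89.639, -0, 72.044, -1.146], TCP at [148.823, 555.423, 213.976] pointing down, gripper open.
Joint ranges: [-177.97, 177.97], [-48.28, 115.42], [12.27, 149.76], [-77.06, 257.06], [2.81, 150.46], [-146.56, 146.56]. Speed limits (degrees/s): [147.25, 147.25, 180, 180, 180, 180].

INTERFACE

Orientations are given as [roll, pitch, yaw] about the fixed x, y, z axes, in that order (R = Rz(yaw) Ry(pitch) Rx(roll)).
In Python, from workcell import env, eyes gives the robot as it stands.
- The arm moves only by the tool send_rows, never from a script. Its argument "targets" is text: rows parted by semicolons, each of 7 numbers parted by spaces: the shift along the tool's x, y, z in m, then the turn, a rotation vector about the tool's x, y, z in degrees, then the opening in per cent of the stroke, from 0 (shut) to 100 (fully open). A call has 1 to 12 rows; each row is the pose to reach, as a shift and turn from the pose commanded when the call began, along the tool's axes at that moment; what a row does not reach only later rows make up. A row lasts 1/12 s, in which the tool goes at most 41.7 mm and 7.16 degrees, less where a joint would pass 70% of its speed; a pose out of reach is approached as far as the arm can. A call with a gripper value outside its range is refused whole. The fingers move at their own pace and stop on an object; "grip_force" is the grip in N (left out, the last holds). Time passes only in rows, so rows that repeat a pose let the fingers close. It gives the time, the measured TCP pose, the force, the opening and the grip force at its end, in the units of the state.
- env.state(): the state, without advancing time (a new reading comes with each control period).
- eyes.grab_frame(name): name is "scene" or "top"; returns a dict with "image" (420x560x3 uint8, blue, green, red), "fovy" (degrees; the focal length in pixels is half the picture's height over the tangent of half this angle, whatever the lens; pixels are square), "cx", "cy" (the principal point, pixels), "eye" and "attitude" of the camera in the world. Camera axes: x right, y up, looking along -z (the intrinsics and any distortion apply to the point x, -y, -z); pixel columns grow to the right and rows downward; lengths in mm; the calibration is good to about 2 mm. A picture is of the moment at which its call begins. There is no depth.
- env.job_done(): hands the job in; it is judged then, once.
The state is a dict: "time_s": time; "qpos": joint angles; "qvel": joint speeds; "effort": joint torques, N m; "ee_pos": TCP position; "ee_rot": TCP orientation; "force": force on the tool from outside, world axes, zero at the start; "torque": the same for the moment, N m; "gripper_width": finger opening in mm; "gripper_force": force on a finger pad.
Only numpy, scipy, OpenCV 4.12 (cv2) and the standard library are available. Lean on these libraries where they do the work, as an engineer would, in place of code of your own. Each camera call takes 0.05 s, during which the arm holds its last target. There are 200 camera calls.

TASK

Only one of the two closed tins on the black mat is still full: lift the red tin and then the green one, one at a time, clear of the mat, holding each still for a second to feel its weight. Set the heavier upright in the open front of the wooden holder, slide it back until the orange sprung buffer pushes back with about 10 N (never above 18 N), hold it so for a second, then let go gently so that it stays in the holder touching the buffer. Leave the lighter tin standing on the mat and keep it off the buffer; set tins down gently, keep them upright, and do not disturb the other things on the bench.

Things in the scene. Friction and masses are not known exactly. Their poses are not given: they have to be found in the camera images.
- tin_red: closed square tin with red lid and band, 60 x 60 x 80 mm tall, flat vertical sides. Origin: centre of its underside, z up; x and y square to its sides. With contents one of the two tins weighs 0.5 to 0.72 kg, the other 0.22 to 0.38 kg; which is which changes with the start and cannot be seen. The contents shift up to 2 mm inside.
- tin_green: closed square tin with green lid and green band, otherwise the same as the red one, 60 x 60 x 80 mm. Origin: centre of its underside, z up.
- mat: fixed black rubber mat, 170 (x) x 260 (y) x 4 mm, on which both tins stand at the start. Origin: centre of its underside, so its top is 4 mm up.
- holder: fixed wooden holder on the bench: a straight channel 250 mm long (its x), open above. Origin: centre of its underside; x points from the open front end (-125 mm) to the blue stop. Channel floor 8 mm above the origin, 66 mm wide between side rails 12 mm thick whose tops are at 22 mm. A tin put in with its centre at x = -80 mm stands at least 45 mm clear of the buffer.
- stop: blue block, 30 x 66 x 56 mm, on the channel floor at holder x = 108 mm (origin, under its centre). It carries, towards the front, a bolt with a sprung orange buffer plate 40 wide x 34 mm tall, 30 mm above the floor. Its free face lies between holder x = 0 and 40 mm: set anew each time, not measured. Spring travel 22 mm, ample for 10 N. Friction of the sliding tin adds a few N at the hand.
- tape: yellow tape measure, 62 x 34 x 60 mm, bystander between mat and holder; origin at the centre of its underside
- pencil: red carpenter's pencil lying along x, 170 x 12 x 8 mm, bystander between mat and holder; origin at the centre of its underside
- glue: white glue bottle, 60 mm diameter, 160 mm tall, bystander behind; origin at the centre of its underside
- hammer: hammer, bystander at the left; origin near its middle
- offcut: pine offcut, 190 x 45 x 30 mm, bystander at the right; origin at the centre of its underside
Mind the look-alikes: they are no part of the job. What is shaped like the tin_green but yellow is not meant.

How it is judged (in metres and radians):
On the way, in this order (a step that is already met when the one before it is completed fails the run):
1. the red tin is held still in the gripper, clear of the mat (underside at least 30 mm above the bench) (height (world z) of tin_red above 0.03 m and contact force between the fingers and tin_red above 1 N and contact force between tin_red and mat below 0.05 N and linear speed of tin_red below 0.04 m/s), for 0.4 s.
2. then the green tin is held the same way (height (world z) of tin_green above 0.03 m and contact force between the fingers and tin_green above 1 N and contact force between tin_green and mat below 0.05 N and linear speed of tin_green below 0.04 m/s), for 0.4 s.
3. the heavier tin stands in the holder's channel and is pressed on the buffer with more than 3 N, while the lighter one stands on the mat (((z of tin_red in the frame of holder between 0.004 and 0.012 m and y of tin_red in the frame of holder between -0.008 and 0.008 m and x of tin_red in the frame of holder above -0.095 m and contact force between tin_red and stop above 3 N and contact force between tin_green and mat between 1 and 4.3 N) or (z of tin_green in the frame of holder between 0.004 and 0.012 m and y of tin_green in the frame of holder between -0.008 and 0.008 m and x of tin_green in the frame of holder above -0.095 m and contact force between tin_green and stop above 3 N and contact force between tin_red and mat between 1 and 4.3 N))), for 0.3 s.
At the end, for the whole second after the job is handed in: The heavier tin stands upright and still on the holder's channel floor, within 8 mm of its centre line, touching the buffer (over 0.2 N). The lighter tin stands upright and still on the mat, its centre over the mat. Upright: within 3.4 degrees (((z of tin_red in the frame of holder between 0.004 and 0.012 m and y of tin_red in the frame of holder between -0.008 and 0.008 m and x of tin_red in the frame of holder above -0.095 m and angle between each of tin_red, tin_green's own z axis and vertical below 0.06 rad and contact force between tin_red and stop above 0.2 N and linear speed of each of tin_red, tin_green below 0.01 m/s and contact force between tin_green and mat between 1 and 4.3 N and x of tin_green in the frame of mat between -0.085 and 0.085 m and y of tin_green in the frame of mat between -0.13 and 0.13 m) or (z of tin_green in the frame of holder between 0.004 and 0.012 m and y of tin_green in the frame of holder between -0.008 and 0.008 m and x of tin_green in the frame of holder above -0.095 m and angle between each of tin_green, tin_red's own z axis and vertical below 0.06 rad and contact force between tin_green and stop above 0.2 N and linear speed of each of tin_green, tin_red below 0.01 m/s and contact force between tin_red and mat between 1 and 4.3 N and x of tin_red in the frame of mat between -0.085 and 0.085 m and y of tin_red in the frame of mat between -0.13 and 0.13 m))).
It fails at once if a tin is pressed on the buffer or stop with more than 18 N (contact force between any of tin_red, tin_green and stop above 18 N).
It fails at once if the lighter tin is pressed on the buffer ((contact force between tin_red and stop above 1 N and contact force between tin_green and mat above 4.3 N and linear speed of tin_green below 0.01 m/s and contact force between the fingers and tin_green below 0.1 N) or (contact force between tin_green and stop above 1 N and contact force between tin_red and mat above 4.3 N and linear speed of tin_red below 0.01 m/s and contact force between the fingers and tin_red below 0.1 N)).
It fails at once if a tin is tipped by more than 23 degrees (angle between any of tin_red, tin_green's own z axis and vertical above 0.4 rad).
It fails at once if a tin is dropped (falls free at over 0.45 m/s, about 10 mm of fall) or slammed on the mat or the holder (over 80 N) ((linear speed of tin_red above 0.45 m/s and contact force between the fingers and tin_red below 0.05 N) or (linear speed of tin_green above 0.45 m/s and contact force between the fingers and tin_green below 0.05 N) or contact force between any of tin_red, tin_green and mat above 80 N or contact force between any of tin_red, tin_green and holder above 80 N).
It fails at once if a bystander is moved by more than 30 mm (distance of any of tape, pencil, glue, hammer, offcut from where it was at the start of the episode above 0.03 m).
It also fails if it takes over 72 s, if anything falls off the work surface, if the arm or the gripper's body presses on something with over 40 N, if the wrist force passes 120 N, or if a joint passes its speed limit or range.

## Working session

There is one attempt and no reset: what is moved stays moved. The work goes in short steps, Python scripts to look and compute and a tool call to move; the robot and the scene stay as the last step left them, time stands still between calls to the robot, and variables do not carry over. Pictures are saved under pics/ and viewed, at most 10 in all, crops included, and the job is handed in when it is done.

Besides the shell and the picture viewer there is one more tool, called after "Emit:" in YAML: its name, and indented under it one key for each argument. send_rows: Moves the arm, as the interface text tells. Its arguments: {"type":"object","properties":{"targets":{"type":"string"},"grip_force":{"type":"number"}},"required":["targets"]}

```bash
mkdir -p pics; ls
python3 - <<'E'
from workcell import env, eyes
import cv2
s=env.state(); print(s)
for n in("scene","top"):
    f=eyes.grab_frame(n); cv2.imwrite(f"pics/{n}0.png",f["image"]); print(n,{k:v for k,v in f.items() if k!="image"})
E
```

```text
pics
{'time_s': 0.0, 'qpos': array([ 7.38538061e+01,  1.83505192e+01,  8.97049835e+01,  8.67982909e-04,
        7.20438743e+01, -1.14588510e+00]), 'qvel': array([-0.04014145, -0.13643377, -0.00836529,  0.01420329, -0.03351849,
        0.01336951]), 'effort': array([-1.33182635e-03, -4.12444532e+01, -2.31967592e+01,  7.25271623e-02,
        4.60960774e-02, -1.73750946e-04]), 'ee_pos': array([148.68033272, 554.93174712, 213.14116624]), 'ee_rot': array([-1.79900659e+02, -2.81243031e-03,  1.64999420e+02]), 'force': array([ 0.79509053, -0.15478606, -0.0104646 ]), 'torque': array([-0.0129192 , -0.04562402, -0.02124164]), 'gripper_force': 0.0, 'gripper_width': 91.34338281482071}
scene {'fovy': 53.522584838574886, 'cx': 284.29643828294047, 'cy': 207.71843480500073, 'eye': array([1054.12487873,  712.21323792,  735.75726088]), 'attitude': array([ 50.46820142,  -0.54909658, 147.53051216])}
top {'fovy': 46.42929631626444, 'cx': 277.79294016066683, 'cy': 218.7877479337572, 'eye': array([ 314.28487209,   -8.50730275, 1347.09237894]), 'attitude': array([ 12.64912663,   0.3267856 , -90.60931884])}
```

View pics/scene0.png

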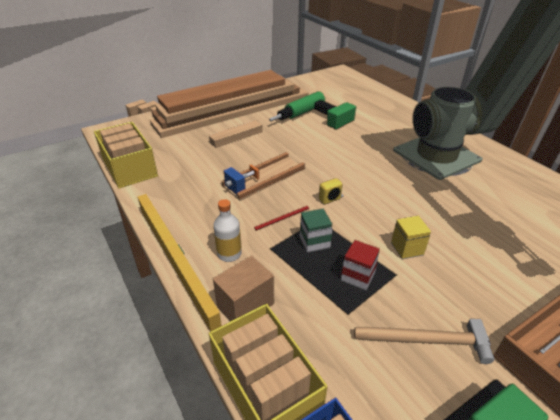

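View pics/top0.png

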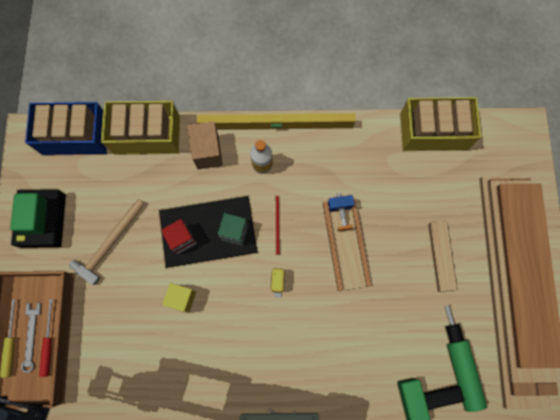

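The scene view shows the red tin at (361,263), the green tin at (316,230), the yellow look-alike at (411,237) and the holder at (265,178). The top view shows red at (179,236), green at (232,229), the yellow look-alike at (178,298), and the holder from (328,200) to (370,285) with its blue stop at (342,202). Other red or green things are the pencil, the drill at (465,375) and the green box at (30,213). I choose the two tins on the black mat.

```bash
cat > h.py <<'E'
import numpy as np, cv2
from scipy.spatial.transform import Rotation as R
def ray(f,uv):
    fl=210/np.tan(np.radians(f["fovy"]/2))
    uv=np.atleast_2d(uv).astype(float)
    d=np.c_[(uv[:,0]-f["cx"])/fl,-(uv[:,1]-f["cy"])/fl,-np.ones(len(uv))]
    return R.from_euler("xyz",f["attitude"],degrees=True).apply(d)
def plane(f,uv,z):
    d=ray(f,uv); e=np.array(f["eye"]); return e+d*((z-e[2])/d[:,2])[:,None]
def proj(f,P):
    fl=210/np.tan(np.radians(f["fovy"]/2))
    c=R.from_euler("xyz",f["attitude"],degrees=True).inv().apply(np.atleast_2d(P)-f["eye"])
    return np.c_[f["cx"]+fl*c[:,0]/-c[:,2],f["cy"]-fl*c[:,1]/-c[:,2]]
E
python3 - <<'E'
from workcell import env, eyes
from h import *
t=eyes.grab_frame("top"); s=eyes.grab_frame("scene")
a=cv2.resize(t["image"][185:300,150:290],None,fx=2.8,fy=2.8,interpolation=cv2.INTER_CUBIC)
b=cv2.resize(t["image"][185:300,300:400],None,fx=2.8,fy=2.8,interpolation=cv2.INTER_CUBIC)
c=cv2.resize(s["image"][140:300,210:420],None,fx=1.6,fy=1.6,interpolation=cv2.INTER_CUBIC)
o=np.zeros((600,700,3),np.uint8); o[:a.shape[0],:a.shape[1]]=a; o[:b.shape[0],400:400+b.shape[1]]=b; o[330:330+c.shape[0],:c.shape[1]]=c
cv2.imwrite("pics/crop1.png",o)
for n,f in(("top",t),("scene",s)):
  hsv=cv2.cvtColor(f["image"],cv2.COLOR_BGR2HSV); H,S,V=cv2.split(hsv)
  ms={"red":((H<8)|(H>172))&(S>140)&(V>60),"green":(H>60)&(H<95)&(S>60),"blue":(H>100)&(H<125)&(S>140),"orange":(H>4)&(H<16)&(S>150),"black":(V<45)}
  for k,m in ms.items():
    nn,l,st,ce=cv2.connectedComponentsWithStats(m.astype(np.uint8))
    for i in range(1,nn):
      if st[i,4]>40: 
        r=cv2.minAreaRect(np.argwhere(l==i)[:,::-1].astype(np.float32)); print(n,k,st[i].tolist(),ce[i].round(1),np.round(r[1],1),round(r[2],1))
E
```

```text
top red [276, 196, 4, 58, 186] [277.2 226.5] [57.  3.] 90.0
top red [162, 219, 30, 31, 565] [175.7 233.7] [23.5 24.7] 60.9
top red [39, 338, 13, 39, 366] [ 45.  357.1] [ 9.9 38.8] 6.0
top green [11, 192, 38, 43, 1375] [ 29.2 213.4] [34.8 42.8] 6.3
top green [217, 212, 30, 28, 571] [231.4 225.9] [25.3 23.7] 14.9
top green [448, 340, 38, 71, 1465] [466.6 375.5] [72.4 21.5] 73.7
top green [399, 380, 31, 40, 894] [414.1 399.9] [43.4 23.4] 75.3
top blue [26, 103, 80, 51, 1301] [ 69.3 137.7] [79. 50.] 0.0
top blue [50, 103, 33, 4, 43] [ 65.6 103.5] [ 3. 32.] 90.0
top blue [329, 196, 24, 15, 247] [340.5 202.5] [11.4 23.3] 81.0
top orange [256, 141, 9, 10, 72] [260.1 145.2] [9. 8.] 90.0
top orange [338, 225, 14, 6, 46] [344.7 227.7] [ 3.7 13.3] 77.5
top orange [63, 273, 10, 24, 110] [ 67.8 284.1] [ 9.3 22.3] 5.7
top orange [61, 295, 10, 21, 111] [ 65.1 305.4] [20.  9.] 90.0
top orange [54, 315, 16, 74, 449] [ 61.6 353. ] [10.  73.7] 4.6
top orange [38, 337, 15, 41, 117] [ 45.9 357.2] [11.8 41. ] 6.3
top orange [52, 390, 11, 16, 91] [ 57.2 397.2] [15. 10.] 90.0
top orange [22, 401, 27, 5, 61]
[... 1298 characters left out ...]
 [223.9 204.8] [10. 10.] 90.0
scene black [471, 0, 88, 108, 2556] [511.7  47. ] [ 33.9 129.4] 31.8
scene black [494, 61, 54, 85, 839] [515.6 114.1] [18.6 92.9] 24.3
scene black [435, 88, 38, 15, 390] [452.9  94.2] [14. 37.] 90.0
scene black [314, 101, 18, 13, 141] [322.  106.6] [16.1  9.8] 26.6
scene black [414, 103, 46, 57, 882] [425.6 131.3] [59.4 34.9] 52.9
scene black [279, 107, 14, 13, 104] [285.9 113. ] [10.1 13. ] 71.6
scene black [533, 107, 27, 59, 633] [549.9 142.5] [19.9 57.2] 27.5
scene black [329, 189, 10, 11, 78] [333.5 193.6] [ 7.1 12.7] 45.0
scene black [272, 232, 122, 81, 3284] [328.9 270.2] [109.2  59.2] 40.2
scene black [445, 381, 59, 39, 723] [475.8 402. ] [15.9 65.2] 50.9
```

View pics/crop1.png

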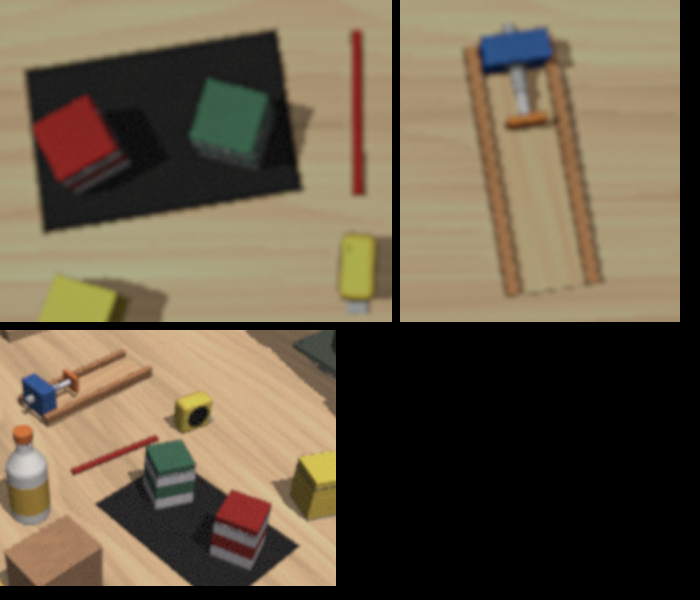

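The crop confirms it. The red lid is at top px (177,234), the green lid at (232,226), and both tins stand on the mat with banded sides. The holder's open front faces the robot at about (349,287), and the buffer is at (338,228).

Run:
```python
from workcell import env, eyes
from h import *
t=eyes.grab_frame("top"); s=eyes.grab_frame("scene")
K=4
im=t["image"]; hsv=cv2.cvtColor(cv2.resize(im,None,fx=K,fy=K,interpolation=cv2.INTER_LINEAR),cv2.COLOR_BGR2HSV); H,S,V=[x.astype(int) for x in cv2.split(hsv)]
def px(p): return (np.asarray(p,float)+.5)/K-.5
def big(m,roi):
    x0,y0,x1,y1=[v*K for v in roi]; M=np.zeros(m.shape,np.uint8); M[y0:y1,x0:x1]=m[y0:y1,x0:x1]
    M=cv2.morphologyEx(M,cv2.MORPH_OPEN,np.ones((7,7)))
    n,l,st,_=cv2.connectedComponentsWithStats(M); i=1+st[1:,4].argmax(); return np.argwhere(l==i)[:,::-1].astype(np.float32)
for n,m,roi in(("red",((H<8)|(H>172))&(S>150)&(V>60),(155,210,200,255)),("green",(H>60)&(H<95)&(S>90)&(V>50),(210,205,255,250))):
    c=(roi[0]+12+12,roi[1]+22); 
    vm=V[m][:]; P=big(m,roi); vv=V[P[:,1].astype(int),P[:,0].astype(int)]; print(n,"V pct",np.percentile(vv,[5,25,50,75]))
    P=big(m&(V>0.75*np.median(vv)),roi)
    q=cv2.boxPoints(cv2.minAreaRect(P)); W=plane(t,px(q),84); 
    print(n,W.mean(0).round(1),"sides",np.linalg.norm(W-np.roll(W,1,0),axis=1).round(1),"yaw",np.degrees(np.arctan2(*(W[1]-W[0])[[1,0]])).round(1)%90,px(q.mean(0)))
# mat
P=plane(t,(np.array([[26,70],[276,31],[301,188],[45,231]])/2.8)+[150,185],4); print("mat",P.round(0).tolist(),P.mean(0).round(0))
# holder rails: reddish brown
m=(H>5)&(H<16)&(S>105); 
for nm,roi in(("railL",(322,204,342,292)),("railR",(352,200,374,292))):
    P=big(m,roi); q=cv2.boxPoints(cv2.minAreaRect(P)); W=plane(t,px(q),22); print(nm,W.round(1).tolist(),W.mean(0).round(1),np.linalg.norm(W-np.roll(W,1,0),axis=1).round(1))
P=big((H>4)&(H<16)&(S>150),(335,222,355,234)); q=cv2.boxPoints(cv2.minAreaRect(P));print("buf",plane(t,px(q),50).round(1).tolist())
P=big((H>100)&(H<125)&(S>140),(325,190,360,215)); q=cv2.boxPoints(cv2.minAreaRect(P));print("stop",plane(t,px(q),64).round(1).tolist())
for n,u,z in(("tape",(278,280),60),("pencil",(277,196),8),("pencil",(277,253),8),("glue",(260,145),160),("yellow",(179,297),80),("hammer",(141,203),20)): print(n,plane(t,u,z).round(0))
```

```text
red V pct [ 85. 125. 133. 135.]
red [560.8 265.2  84. ] sides [60.1 60.4 60.4 59.9] yaw 29.6 [175.45755005 233.77359009]
green V pct [77. 94. 96. 96.]
green [579.9 118.7  84. ] sides [59.6 59.3 60.2 59.1] yaw 74.9 [231.22973633 226.03048706]
mat [[645.0, 331.0, 4.0], [683.0, 78.0, 4.0], [522.0, 53.0, 4.0], [482.0, 305.0, 4.0]] [583. 192.   4.]
railL [[653.1, -128.9, 22.0], [655.7, -144.2, 22.0], [415.4, -177.3, 22.0], [413.0, -162.6, 22.0]] [ 534.3 -153.3   22. ] [242.5  15.5 242.6  14.9]
railR [[645.9, -208.1, 22.0], [648.6, -223.5, 22.0], [426.6, -253.2, 22.0], [424.0, -238.3, 22.0]] [ 536.3 -230.8   22. ] [223.9  15.7 224.   15.1]
buf [[581.7, -166.5, 50.0], [587.4, -202.5, 50.0], [576.6, -203.8, 50.0], [571.0, -167.9, 50.0]]
stop [[656.8, -141.3, 64.0], [665.0, -205.0, 64.0], [633.0, -207.8, 64.0], [625.0, -144.4, 64.0]]
tape [[439.  -3.  60.]]
pencil [[681.  -3.   8.]]
pencil [[518.  -1.   8.]]
glue [[776.  39. 160.]]
yellow [[396. 251.  80.]]
hammer [[662. 379.  20.]]
```

```bash
cat >> h.py <<'E'
def go(env,x,y,z,yaw):
    s=env.state(); Rt=R.from_euler("xyz",s["ee_rot"],degrees=True); Rg=R.from_euler("xyz",[180,0,yaw],degrees=True)
    print("t",s["time_s"],"at",s["ee_pos"].round(1),s["ee_rot"].round(2),"F",s["force"].round(2),"M",s["torque"].round(2),"w",round(s["gripper_width"],1))
    print("shift m",(Rt.inv().apply(np.array([x,y,z])-s["ee_pos"])/1000).round(4),"turn",(Rt.inv()*Rg).as_rotvec(degrees=True).round(2))
E
python3 - <<'E'
from workcell import env
from h import *
go(env,560.8,265.2,190,119.6); go(env,560.8,265.2,36,119.6)
E
```

```text
t 0.3 at [148.8 555.3 213.7] [-179.97   -0.    165.  ] F [-0.33 -0.22 -0.48] M [ 0.04 -0.01  0.04] w 91.6
shift m [-0.4731 -0.1735  0.0238] turn [-3.00e-02  1.00e-02  4.54e+01]
t 0.3 at [148.8 555.3 213.7] [-179.97   -0.    165.  ] F [-0.33 -0.22 -0.48] M [ 0.04 -0.01  0.04] w 91.6
shift m [-0.4731 -0.1735  0.1778] turn [-3.00e-02  1.00e-02  4.54e+01]
```

Emit:
send_rows:
  targets: "-0.473 -0.1735 0.024 0 0 45.4 100;-0.473 -0.1735 0.024 0 0 45.4 100;-0.473 -0.1735 0.024 0 0 45.4 100;-0.473 -0.1735 0.024 0 0 45.4 100;-0.473 -0.1735 0.024 0 0 45.4 100;-0.473 -0.1735 0.024 0 0 45.4 100;-0.473 -0.1735 0.024 0 0 45.4 100;-0.473 -0.1735 0.024 0 0 45.4 100;-0.473 -0.1735 0.024 0 0 45.4 100;-0.473 -0.1735 0.024 0 0 45.4 100;-0.473 -0.1735 0.024 0 0 45.4 100;-0.473 -0.1735 0.024 0 0 45.4 100"
  grip_force: 40

```text
time_s: 1.3
ee_pos: [558.7, 266.4, 190.1]
ee_rot: [180.0, -0.0, 119.6]
force: [0.4, 0.3, 0.4]
gripper_width: 91.2
gripper_force: 0.0
```

Emit:
send_rows:
  targets: "0 0 0 0 0 0 100;0 0 0 0 0 0 100;0 0 0 0 0 0 100"

```text
time_s: 1.55
ee_pos: [556.7, 268.0, 189.8]
ee_rot: [-179.9, -0.0, 119.6]
force: [0.2, -0.4, -0.6]
gripper_width: 91.5
gripper_force: 0.0
```

Run:
```python
from workcell import env
from h import *
go(env,560.8,265.2,36,119.6)
```

```text
t 1.55 at [556.7 268.  189.8] [-1.7994e+02 -5.0000e-02  1.1957e+02] F [ 0.23 -0.42 -0.64] M [-0.07  0.    0.07] w 91.5
shift m [-0.0046  0.0023  0.1538] turn [-0.06 -0.05 -0.03]
```

Emit:
send_rows:
  targets: "-0.0046 0.0023 0.03 0 0 0 100;-0.0046 0.0023 0.06 0 0 0 100;-0.0046 0.0023 0.09 0 0 0 100;-0.0046 0.0023 0.12 0 0 0 100;-0.0046 0.0023 0.14 0 0 0 100;-0.0046 0.0023 0.154 0 0 0 100;-0.0046 0.0023 0.154 0 0 0 100;-0.0046 0.0023 0.154 0 0 0 0;-0.0046 0.0023 0.154 0 0 0 0;-0.0046 0.0023 0.154 0 0 0 0;-0.0046 0.0023 0.154 0 0 0 0;-0.0046 0.0023 0.154 0 0 0 0"

```text
time_s: 2.55
ee_pos: [562.0, 265.4, 37.3]
ee_rot: [179.9, 0.0, 119.6]
force: [-0.3, -0.3, 1.6]
gripper_width: 61.0
gripper_force: 1.4
```

Emit:
send_rows:
  targets: "0 0 0 0 0 0 0;0 0 0 0 0 0 0;0 0 0 0 0 0 0;0 0 0 0 0 0 0"

```text
time_s: 2.88
ee_pos: [562.2, 265.5, 37.3]
ee_rot: [179.9, -0.0, 119.6]
force: [-0.5, 0.3, 6.4]
gripper_width: 60.3
gripper_force: 40.0
```

Emit:
send_rows:
  targets: "0 0 -0.003 0 0 0 0;0 0 -0.01 0 0 0 0;0 0 -0.02 0 0 0 0;0 0 -0.03 0 0 0 0;0 0 -0.04 0 0 0 0;0 0 -0.05 0 0 0 0;0 0 -0.055 0 0 0 0;0 0 -0.055 0 0 0 0;0 0 -0.055 0 0 0 0;0 0 -0.055 0 0 0 0;0 0 -0.055 0 0 0 0;0 0 -0.055 0 0 0 0"

```text
time_s: 3.88
ee_pos: [561.1, 264.9, 90.5]
ee_rot: [-179.9, -0.0, 119.6]
force: [0.1, 0.3, -5.8]
gripper_width: 60.1
gripper_force: 40.0
```

Emit:
send_rows:
  targets: "0 0 0 0 0 0 0;0 0 0 0 0 0 0;0 0 0 0 0 0 0;0 0 0 0 0 0 0;0 0 0 0 0 0 0"

```text
time_s: 4.3
ee_pos: [561.5, 265.1, 91.1]
ee_rot: [180.0, -0.0, 119.6]
force: [0.1, 0.2, -6.1]
gripper_width: 59.9
gripper_force: 40.0
```

Emit:
send_rows:
  targets: "0 0 0 0 0 0 0;0 0 0 0 0 0 0;0 0 0 0 0 0 0;0 0 0 0 0 0 0;0 0 0 0 0 0 0"

```text
time_s: 4.72
ee_pos: [561.5, 265.1, 91.2]
ee_rot: [180.0, -0.0, 119.6]
force: [0.5, -0.7, -5.4]
gripper_width: 60.0
gripper_force: 40.0
```

Run:
```python
from workcell import env,eyes
from h import *
go(env,560.8,265.2,39,119.6)
for i in range(3):
    f=eyes.grab_frame("scene"); print(env.state()["force"].round(2),env.state()["effort"].round(2))
cv2.imwrite("pics/lift_red.png",f["image"])
```

```text
t 4.7167 at [561.5 265.1  91.2] [179.99  -0.   119.6 ] F [ 0.54 -0.72 -5.4 ] M [-0.11  0.02 -0.  ] w 60.0
shift m [ 0.0004 -0.0006  0.0522] turn [ 0.01 -0.   -0.  ]
[-0.26  0.57 -5.64] [-0.000e+00 -5.100e+01 -2.258e+01  7.000e-02  4.000e-02  0.000e+00]
[-0.44 -0.64 -4.63] [-0.000e+00 -5.100e+01 -2.258e+01  7.000e-02  4.000e-02  0.000e+00]
[ 0.95 -0.1  -5.83] [-0.000e+00 -5.100e+01 -2.258e+01  7.000e-02  4.000e-02  0.000e+00]
```

Emit:
send_rows:
  targets: "0 0 0.01 0 0 0 0;0 0 0.02 0 0 0 0;0 0 0.03 0 0 0 0;0 0 0.04 0 0 0 0;0 0 0.046 0 0 0 0;0 0 0.05 0 0 0 0;0 0 0.052 0 0 0 0;0 0 0.053 0 0 0 0;0 0 0.0535 0 0 0 0;0 0 0.054 0 0 0 0;0 0 0.054 0 0 0 0;0 0 0.054 0 0 0 0"

```text
time_s: 5.87
ee_pos: [561.7, 265.2, 37.6]
ee_rot: [180.0, -0.0, 119.6]
force: [-0.1, 0.6, -6.1]
gripper_width: 60.2
gripper_force: 40.0
```

Emit:
send_rows:
  targets: "0 0 0.0005 0 0 0 0;0 0 0.001 0 0 0 0;0 0 0.0015 0 0 0 0;0 0 0.0015 0 0 0 0"

```text
time_s: 6.2
ee_pos: [561.8, 265.2, 37.3]
ee_rot: [179.9, 0.0, 119.6]
force: [-1.9, 0.0, 4.2]
gripper_width: 59.7
gripper_force: 40.0
```

Seated on the mat. Release slowly and rise.

Emit:
send_rows:
  targets: "0 0 0 0 0 0 70;0 0 0 0 0 0 80;0 0 0 0 0 0 100;0 0 0 0 0 0 100;0 0 0 0 0 0 100;0 0 -0.03 0 0 0 100;0 0 -0.06 0 0 0 100;0 0 -0.09 0 0 0 100;0 0 -0.12 0 0 0 100;0 0 -0.12 0 0 0 100;0 0 -0.12 0 0 0 100"

```text
time_s: 7.12
ee_pos: [562.6, 265.6, 157.7]
ee_rot: [179.7, 0.0, 119.6]
force: [-0.6, -1.4, 0.0]
gripper_width: 91.3
gripper_force: 0.0
```

Run:
```python
from workcell import env
from h import *
go(env,579.9,118.7,157,74.9)
```

```text
t 7.1167 at [562.6 265.6 157.7] [1.7973e+02 2.0000e-02 1.1960e+02] F [-0.62 -1.36  0.01] M [-0.03  0.03 -0.03] w 91.3
shift m [-0.1362 -0.0575  0.0005] turn [ 0.27 -0.09 44.7 ]
```

Emit:
send_rows:
  targets: "-0.045 -0.019 0 0 0 15 100;-0.09 -0.038 0 0 0 30 100;-0.136 -0.0575 0 0 0 44.7 100;-0.136 -0.0575 0 0 0 44.7 100;-0.136 -0.0575 0 0 0 44.7 100;-0.136 -0.0575 0 0 0 44.7 100;-0.136 -0.0575 0 0 0 44.7 100;-0.136 -0.0575 0 0 0 44.7 100;-0.136 -0.0575 0 0 0 44.7 100;-0.136 -0.0575 0 0 0 44.7 100"

```text
time_s: 7.95
ee_pos: [578.2, 118.5, 154.7]
ee_rot: [-179.9, 0.0, 75.0]
force: [0.2, -0.8, -0.3]
gripper_width: 91.5
gripper_force: 0.0
```

Run:
```python
from workcell import env
from h import *
go(env,579.9,118.7,37,74.9)
```

```text
t 7.95 at [578.2 118.5 154.7] [-1.7991e+02  4.0000e-02  7.4960e+01] F [ 0.18 -0.81 -0.34] M [-0.09  0.09  0.  ] w 91.5
shift m [0.0008 0.0018 0.1177] turn [-0.09  0.04  0.06]
```

Emit:
send_rows:
  targets: "0.0008 0.0018 0.03 0 0 0 100;0.0008 0.0018 0.06 0 0 0 100;0.0008 0.0018 0.09 0 0 0 100;0.0008 0.0018 0.11 0 0 0 100;0.0008 0.0018 0.118 0 0 0 100;0.0008 0.0018 0.118 0 0 0 100;0.0008 0.0018 0.118 0 0 0 0;0.0008 0.0018 0.118 0 0 0 0;0.0008 0.0018 0.118 0 0 0 0;0.0008 0.0018 0.118 0 0 0 0;0.0008 0.0018 0.118 0 0 0 0;0.0008 0.0018 0.118 0 0 0 0"

```text
time_s: 8.95
ee_pos: [580.6, 118.9, 38.6]
ee_rot: [180.0, -0.0, 74.9]
force: [-0.3, -0.2, 4.9]
gripper_width: 59.6
gripper_force: 40.0
```

Emit:
send_rows:
  targets: "0 0 0 0 0 0 0;0 0 0 0 0 0 0;0 0 0 0 0 0 0;0 0 0 0 0 0 0"

```text
time_s: 9.28
ee_pos: [580.7, 118.8, 38.6]
ee_rot: [180.0, -0.0, 74.9]
force: [-1.0, 0.5, 6.1]
gripper_width: 60.1
gripper_force: 40.0
```

Emit:
send_rows:
  targets: "0 0 -0.003 0 0 0 0;0 0 -0.01 0 0 0 0;0 0 -0.02 0 0 0 0;0 0 -0.03 0 0 0 0;0 0 -0.04 0 0 0 0;0 0 -0.05 0 0 0 0;0 0 -0.055 0 0 0 0;0 0 -0.055 0 0 0 0;0 0 -0.055 0 0 0 0;0 0 -0.055 0 0 0 0;0 0 -0.055 0 0 0 0;0 0 -0.055 0 0 0 0"

```text
time_s: 10.28
ee_pos: [580.2, 118.7, 92.0]
ee_rot: [-179.9, 0.0, 74.9]
force: [0.2, 0.0, -3.4]
gripper_width: 59.9
gripper_force: 40.0
```

Emit:
send_rows:
  targets: "0 0 0 0 0 0 0;0 0 0 0 0 0 0;0 0 0 0 0 0 0;0 0 0 0 0 0 0;0 0 0 0 0 0 0"

```text
time_s: 10.7
ee_pos: [580.6, 118.7, 92.6]
ee_rot: [-180.0, -0.0, 74.9]
force: [-0.6, -0.6, -2.6]
gripper_width: 59.9
gripper_force: 40.0
```

Emit:
send_rows:
  targets: "0 0 0 0 0 0 0;0 0 0 0 0 0 0;0 0 0 0 0 0 0;0 0 0 0 0 0 0;0 0 0 0 0 0 0"

```text
time_s: 11.12
ee_pos: [580.6, 118.7, 92.7]
ee_rot: [180.0, -0.0, 74.9]
force: [0.6, 0.1, -4.1]
gripper_width: 59.8
gripper_force: 40.0
```

Green weighs about 3.4 N and red about 5.6 N, so red is the heavier. Setting green back down.

Emit:
send_rows:
  targets: "0 0 0.01 0 0 0 0;0 0 0.02 0 0 0 0;0 0 0.03 0 0 0 0;0 0 0.04 0 0 0 0;0 0 0.046 0 0 0 0;0 0 0.05 0 0 0 0;0 0 0.052 0 0 0 0;0 0 0.053 0 0 0 0;0 0 0.0535 0 0 0 0;0 0 0.054 0 0 0 0;0 0 0.0545 0 0 0 0;0 0 0.055 0 0 0 0"

```text
time_s: 12.12
ee_pos: [581.0, 118.8, 38.6]
ee_rot: [179.9, -0.0, 74.9]
force: [-1.1, -0.2, 3.7]
gripper_width: 59.7
gripper_force: 40.0
```

Emit:
send_rows:
  targets: "0 0 0 0 0 0 0;0 0 0 0 0 0 0;0 0 0 0 0 0 0"

```text
time_s: 12.37
ee_pos: [581.0, 118.8, 38.6]
ee_rot: [179.9, -0.0, 74.9]
force: [-1.6, -0.4, 6.3]
gripper_width: 59.6
gripper_force: 40.0
```

Emit:
send_rows:
  targets: "0 0 0 0 0 0 70;0 0 0 0 0 0 80;0 0 0 0 0 0 100;0 0 0 0 0 0 100;0 0 0 0 0 0 100;0 0 -0.03 0 0 0 100;0 0 -0.06 0 0 0 100;0 0 -0.09 0 0 0 100;0 0 -0.12 0 0 0 100;0 0 -0.12 0 0 0 100;0 0 -0.12 0 0 0 100"

```text
time_s: 13.28
ee_pos: [581.7, 118.9, 159.6]
ee_rot: [179.8, -0.1, 74.9]
force: [0.7, -0.3, -0.7]
gripper_width: 91.0
gripper_force: 0.0
```

Run:
```python
from workcell import env
from h import *
go(env,561.7,265.2,157,119.6)
```

```text
t 13.2833 at [581.7 118.9 159.6] [ 1.7977e+02 -1.1000e-01  7.4900e+01] F [ 0.66 -0.32 -0.75] M [-0.06  0.08  0.04] w 91.0
shift m [ 0.136  -0.0575  0.0026] turn [ 2.60e-01 -2.00e-02 -4.47e+01]
```

Emit:
send_rows:
  targets: "0.045 -0.019 0 0 0 15 100;0.09 -0.038 0 0 0 30 100;0.136 -0.0575 0 0 0 45.3 100;0.136 -0.0575 0 0 0 45.3 100;0.136 -0.0575 0 0 0 45.3 100;0.136 -0.0575 0 0 0 45.3 100;0.136 -0.0575 0 0 0 45.3 100;0.136 -0.0575 0 0 0 45.3 100;0.136 -0.0575 0 0 0 45.3 100;0.136 -0.0575 0 0 0 45.3 100"

```text
time_s: 14.12
ee_pos: [560.1, 264.7, 156.6]
ee_rot: [-180.0, 0.1, 29.7]
force: [0.5, -0.2, -0.4]
gripper_width: 91.0
gripper_force: 0.0
```

Run:
```python
from workcell import env,eyes
from h import *
go(env,561.5,265.2,37.3,29.6)
```

```text
t 14.1167 at [560.1 264.7 156.6] [-1.7999e+02  1.0000e-01  2.9670e+01] F [ 0.53 -0.15 -0.38] M [-0.11  0.14 -0.05] w 91.0
shift m [0.0017 0.0003 0.1193] turn [-0.01  0.1   0.07]
```

Emit:
send_rows:
  targets: "0.0017 0 0.03 0 0 0 100;0.0017 0 0.06 0 0 0 100;0.0017 0 0.09 0 0 0 100;0.0017 0 0.11 0 0 0 100;0.0017 0 0.125 0 0 0 100;0.0017 0 0.13 0 0 0 100;0.0017 0 0.13 0 0 0 0;0.0017 0 0.13 0 0 0 0;0.0017 0 0.13 0 0 0 0;0.0017 0 0.13 0 0 0 0;0.0017 0 0.13 0 0 0 0;0.0017 0 0.13 0 0 0 0"

```text
time_s: 15.12
ee_pos: [562.4, 266.5, 28.9]
ee_rot: [-180.0, -0.1, 29.6]
force: [-1.2, 0.9, 3.8]
gripper_width: 59.9
gripper_force: 40.0
```

Emit:
send_rows:
  targets: "0 0 0 0 0 0 0;0 0 0 0 0 0 0;0 0 0 0 0 0 0;0 0 0 0 0 0 0"

```text
time_s: 15.45
ee_pos: [562.4, 266.5, 28.9]
ee_rot: [-180.0, -0.1, 29.6]
force: [-1.8, 1.4, 5.4]
gripper_width: 59.9
gripper_force: 40.0
```

Emit:
send_rows:
  targets: "0 0 -0.003 0 0 0 0;0 0 -0.01 0 0 0 0;0 0 -0.025 0 0 0 0;0 0 -0.045 0 0 0 0;0 0 -0.065 0 0 0 0;0 0 -0.085 0 0 0 0;0 0 -0.1 0 0 0 0;0 0 -0.11 0 0 0 0;0 0 -0.115 0 0 0 0;0 0 -0.115 0 0 0 0;0 0 -0.115 0 0 0 0;0 0 -0.115 0 0 0 0"

```text
time_s: 16.45
ee_pos: [561.1, 265.4, 141.2]
ee_rot: [-180.0, 0.2, 29.6]
force: [-1.1, -1.0, -6.5]
gripper_width: 59.7
gripper_force: 40.0
```

Run:
```python
from workcell import env,eyes
from h import *
go(env,462.3,-203.2,135,7.9)
```

```text
t 16.45 at [561.1 265.4 141.2] [-1.7998e+02  1.7000e-01  2.9600e+01] F [-1.14 -0.96 -6.49] M [-0.06  0.14  0.  ] w 59.7
shift m [-0.3174  0.3586  0.007 ] turn [2.00e-02 1.70e-01 2.17e+01]
```

Emit:
send_rows:
  targets: "-0.01 0.0113 0 0 0 0 0;-0.03 0.034 0 0 0 2 0;-0.055 0.062 0 0 0 4 0;-0.08 0.09 0 0 0 6 0;-0.105 0.119 0 0 0 8 0;-0.13 0.147 0 0 0 10 0;-0.155 0.175 0 0 0 12 0;-0.18 0.203 0 0 0 14 0;-0.205 0.232 0 0 0 16 0;-0.23 0.26 0 0 0 18 0;-0.255 0.288 0 0 0 20 0;-0.28 0.316 0 0 0 21.7 0"

```text
time_s: 17.45
ee_pos: [473.0, -149.0, 142.1]
ee_rot: [-180.0, 0.1, 7.8]
force: [1.1, -0.6, -6.3]
gripper_width: 59.9
gripper_force: 40.0
```

Run:
```python
from workcell import env,eyes
from h import *
go(env,462.3,-203.2,135,7.9)
```

```text
t 17.45 at [ 473.  -149.   142.1] [-1.7997e+02  7.0000e-02  7.8100e+00] F [ 1.07 -0.59 -6.27] M [-0.05  0.06 -0.04] w 59.9
shift m [-0.018   0.0523  0.0071] turn [-0.03  0.07 -0.09]
```

Emit:
send_rows:
  targets: "-0.006 0.02 0 0 0 0 0;-0.012 0.04 0.002 0 0 0 0;-0.018 0.0523 0.007 0 0 0 0;-0.018 0.0523 0.007 0 0 0 0;-0.018 0.0523 0.007 0 0 0 0;-0.018 0.0523 0.007 0 0 0 0;-0.018 0.0523 0.007 0 0 0 0"

```text
time_s: 18.03
ee_pos: [464.0, -200.7, 135.6]
ee_rot: [-180.0, 0.0, 7.9]
force: [0.4, -0.1, -6.2]
gripper_width: 60.0
gripper_force: 40.0
```

Run:
```python
from workcell import env,eyes
from h import *
go(env,462.3,-203.2,55,7.9)
f=eyes.grab_frame("scene"); t=eyes.grab_frame("top")
a=cv2.resize(f["image"][110:230,200:330],None,fx=3,fy=3); b=cv2.resize(t["image"][180:300,290:400],None,fx=3,fy=3)
cv2.imwrite("pics/hov.png",np.hstack([a,b]))
```

```text
t 18.0333 at [ 464.  -200.7  135.6] [-179.97    0.      7.94] F [ 0.43 -0.1  -6.24] M [-0.12  0.15  0.  ] w 60.0
shift m [-0.002   0.0022  0.0806] turn [-0.03  0.    0.04]
```

View pics/hov.png

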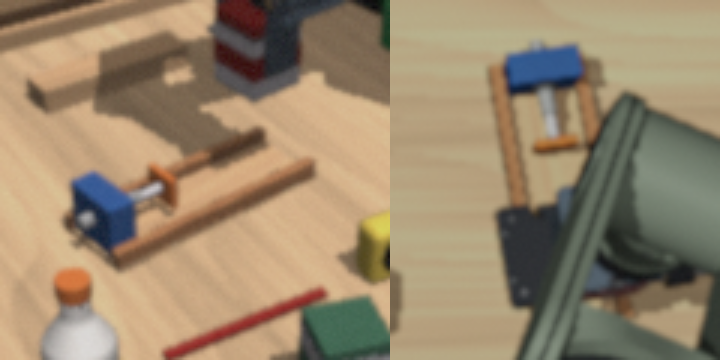

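The picture shows the tin hanging upright over the holder's open front, with the buffer at crop (165,187). Next I descend, with a second check of the rails from the scene view.

Emit:
send_rows:
  targets: "-0.0007 0.0007 0.02 0 0 0 0;-0.0013 0.0014 0.04 0 0 0 0;-0.002 0.0022 0.06 0 0 0 0;-0.002 0.0022 0.075 0 0 0 0;-0.002 0.0022 0.08 0 0 0 0;-0.002 0.0022 0.08 0 0 0 0;-0.002 0.0022 0.08 0 0 0 0;-0.002 0.0022 0.08 0 0 0 0"

```text
time_s: 18.8
ee_pos: [463.5, -204.2, 56.8]
ee_rot: [179.9, -0.1, 7.9]
force: [0.3, -0.2, -5.9]
gripper_width: 59.7
gripper_force: 40.0
```

Run:
```python
from workcell import env,eyes
from h import *
go(env,462.3,-203.2,34,7.9)
f=eyes.grab_frame("scene")
n=np.array([-.1374,.9905,0]);u=np.array([.9905,.1374,0])
for p in((124,258),(313,160),(118,240),(313,175)):
    w=plane(f,np.array(p)/3+[200,110]-.33,22)[0]; print(p,w.round(1),"n",round(n@w,1),"u",round(u@w,1))
a=cv2.resize(f["image"][130:220,210:320],None,fx=6,fy=6,interpolation=cv2.INTER_CUBIC)
cv2.imwrite("pics/hov2.png",a)
```

```text
t 18.8 at [ 463.5 -204.2   56.8] [ 1.7992e+02 -1.3000e-01  7.9200e+00] F [ 0.29 -0.2  -5.91] M [-0.09  0.1  -0.08] w 59.7
shift m [-0.0011 -0.0012  0.0228] turn [ 0.08 -0.13  0.02]
(124, 258) [ 658.2 -121.9   22. ] n -211.2 u 635.2
(313, 160) [ 415.3 -165.3   22. ] n -220.8 u 388.6
(118, 240) [ 650.1 -149.4   22. ] n -237.3 u 623.3
(313, 175) [ 430.9 -142.6   22. ] n -200.4 u 407.2
```

View pics/hov2.png

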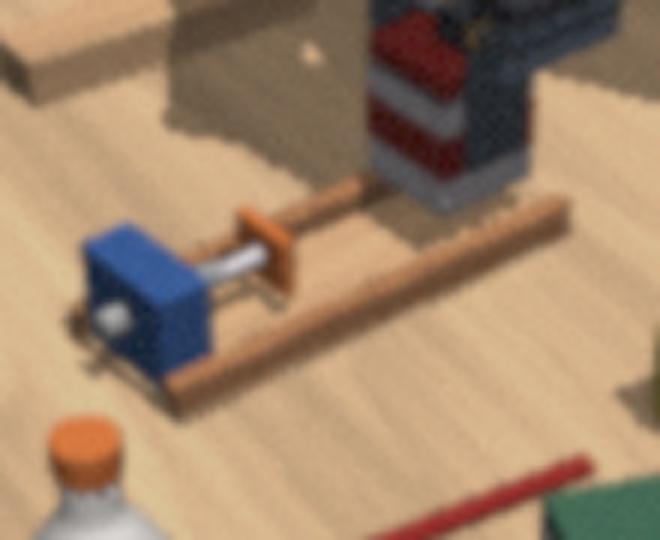

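The picture shows the tin upright between the rails near the front. The near rail's top runs from crop (163–182, 372–390) to (550–568, 195–203).

Run:
```python
from workcell import env,eyes
from h import *
f=eyes.grab_frame("scene")
n=np.array([-.1374,.9905,0]);u=np.array([.9905,.1374,0])
for nm,p,z in(("outer",(182,390),22),("outer",(568,205),22),("inner",(163,374),22),("inner",(550,195),22),("tin low corner",(446,213),32),("tin right corner",(527,180),32)):
    w=plane(f,(np.array(p)+.5)/6-.5+[210,130],z)[0]; print(nm,w.round(1),"n",round(n@w,1),"u",round(u@w,1))
s=env.state(); print("tcp n",n@s["ee_pos"],"u",u@s["ee_pos"])
```

```text
outer [ 658.5 -127.9   22. ] n -217.1 u 634.7
outer [ 417.  -161.4   22. ] n -217.2 u 390.9
inner [ 660.3 -143.5   22. ] n -232.8 u 634.4
inner [ 419.6 -174.    22. ] n -230.0 u 391.7
tin low corner [ 482.6 -175.6   32. ] n -240.2 u 453.9
tin right corner [ 430.7 -179.4   32. ] n -236.9 u 402.0
tcp n -265.93878824124545 u 430.7626365451283
```

Emit:
send_rows:
  targets: "0 -0.0008 0.004 0 0 0 0;0 -0.0015 0.008 0 0 0 0;0 -0.0015 0.012 0 0 0 0;0 -0.0015 0.015 0 0 0 0;0 -0.0015 0.018 0 0 0 0;0 -0.0015 0.02 0 0 0 0;0 -0.0015 0.021 0 0 0 0;0 -0.0015 0.022 0 0 0 0;0 -0.0015 0.0225 0 0 0 0;0 -0.0015 0.0225 0 0 0 0"

```text
time_s: 19.73
ee_pos: [462.1, -202.5, 33.1]
ee_rot: [-180.0, -0.0, 7.9]
force: [-0.6, 0.2, -6.0]
gripper_width: 60.0
gripper_force: 40.0
```

Emit:
send_rows:
  targets: "0 0 0.0004 0 0 0 0;0 0 0.0007 0 0 0 0;0 0 0.0007 0 0 0 0"

```text
time_s: 19.98
ee_pos: [462.3, -202.5, 32.9]
ee_rot: [180.0, -0.0, 7.9]
force: [-0.9, -0.3, -1.5]
gripper_width: 59.9
gripper_force: 40.0
```

Emit:
send_rows:
  targets: "0.002 0 0 0 0 0 0;0.006 0 0 0 0 0 0;0.011 0 0 0 0 0 0;0.016 0 0 0 0 0 0;0.021 0 0 0 0 0 0;0.025 0 0 0 0 0 0;0.028 0 0 0 0 0 0;0.03 0 0 0 0 0 0;0.03 0 0 0 0 0 0"

```text
time_s: 20.73
ee_pos: [491.7, -198.3, 32.9]
ee_rot: [-180.0, 0.0, 7.9]
force: [-5.2, 0.2, 4.3]
gripper_width: 60.2
gripper_force: 40.0
```

Emit:
send_rows:
  targets: "0.002 0 -0.0005 0 0 0 0;0.006 0 -0.0005 0 0 0 0;0.011 0 -0.0005 0 0 0 0;0.016 0 -0.0005 0 0 0 0;0.021 0 -0.0005 0 0 0 0;0.026 0 -0.0005 0 0 0 0;0.03 0 -0.0005 0 0 0 0;0.033 0 -0.0005 0 0 0 0;0.035 0 -0.0005 0 0 0 0;0.035 0 -0.0005 0 0 0 0"

```text
time_s: 21.57
ee_pos: [527.3, -193.4, 32.9]
ee_rot: [180.0, -0.1, 7.9]
force: [-1.5, 0.1, -0.5]
gripper_width: 60.1
gripper_force: 40.0
```

Emit:
send_rows:
  targets: "0.001 0 0 0 0 0 0;0.0025 0 0 0 0 0 0;0.004 0 0 0 0 0 0;0.0055 0 0 0 0 0 0;0.007 0 0 0 0 0 0;0.0085 0 0 0 0 0 0;0.01 0 0 0 0 0 0;0.01 0 0 0 0 0 0;0.01 0 0 0 0 0 0"

```text
time_s: 22.32
ee_pos: [537.0, -192.1, 32.9]
ee_rot: [180.0, -0.1, 7.9]
force: [-1.9, 0.9, -1.4]
gripper_width: 59.8
gripper_force: 40.0
```

Emit:
send_rows:
  targets: "0.001 0 0 0 0 0 0;0.002 0 0 0 0 0 0;0.003 0 0 0 0 0 0;0.004 0 0 0 0 0 0;0.005 0 0 0 0 0 0;0.005 0 0 0 0 0 0;0.005 0 0 0 0 0 0"

```text
time_s: 22.9
ee_pos: [541.7, -191.4, 32.9]
ee_rot: [180.0, -0.0, 7.9]
force: [-2.4, -0.7, 0.5]
gripper_width: 59.9
gripper_force: 40.0
```

Emit:
send_rows:
  targets: "0.001 0 0 0 0 0 0;0.002 0 0 0 0 0 0;0.003 0 0 0 0 0 0;0.003 0 0 0 0 0 0;0.003 0 0 0 0 0 0"

```text
time_s: 23.32
ee_pos: [544.7, -191.0, 32.9]
ee_rot: [-180.0, -0.0, 7.9]
force: [-2.1, -0.2, -0.2]
gripper_width: 60.0
gripper_force: 40.0
```

Emit:
send_rows:
  targets: "0.001 0 0 0 0 0 0;0.002 0 0 0 0 0 0;0.003 0 0 0 0 0 0;0.003 0 0 0 0 0 0;0.003 0 0 0 0 0 0"

```text
time_s: 23.73
ee_pos: [547.6, -190.6, 32.9]
ee_rot: [-180.0, -0.0, 7.9]
force: [-3.0, -0.5, 0.5]
gripper_width: 59.9
gripper_force: 40.0
```

Emit:
send_rows:
  targets: "0.001 0 0 0 0 0 0;0.002 0 0 0 0 0 0;0.002 0 0 0 0 0 0;0.002 0 0 0 0 0 0"

```text
time_s: 24.07
ee_pos: [549.5, -190.3, 32.9]
ee_rot: [-180.0, -0.0, 7.9]
force: [-3.2, -0.1, 0.2]
gripper_width: 59.7
gripper_force: 40.0
```

Emit:
send_rows:
  targets: "0.001 0 0 0 0 0 0;0.002 0 0 0 0 0 0;0.003 0 0 0 0 0 0;0.003 0 0 0 0 0 0;0.003 0 0 0 0 0 0"

```text
time_s: 24.48
ee_pos: [551.4, -190.1, 33.0]
ee_rot: [-180.0, 0.1, 7.9]
force: [-6.9, -1.7, 2.3]
gripper_width: 60.0
gripper_force: 40.0
```

Emit:
send_rows:
  targets: "0.001 0 0 0 0 0 0;0.002 0 0 0 0 0 0;0.002 0 0 0 0 0 0;0.002 0 0 0 0 0 0"

```text
time_s: 24.82
ee_pos: [552.6, -189.9, 33.0]
ee_rot: [-180.0, 0.2, 7.9]
force: [-8.2, -1.5, 5.1]
gripper_width: 60.0
gripper_force: 40.0
```

Emit:
send_rows:
  targets: "0 0 -0.0004 0 0 0 0;0.001 0 -0.0004 0 0 0 0;0.002 0 -0.0004 0 0 0 0;0.002 0 -0.0004 0 0 0 0;0.002 0 -0.0004 0 0 0 0"

```text
time_s: 25.23
ee_pos: [553.9, -189.7, 33.0]
ee_rot: [-180.0, 0.3, 7.9]
force: [-8.3, -2.9, 2.4]
gripper_width: 59.8
gripper_force: 40.0
```

Run:
```python
from workcell import env,eyes
import numpy as np
F=[]
for i in range(4):
    eyes.grab_frame("scene"); s=env.state(); F.append(np.r_[s["force"],s["torque"]])
print(np.mean(F,0).round(2),s["ee_pos"].round(2),s["ee_rot"].round(2))
```

```text
[-8.72 -2.63  2.78 -0.58  1.54 -0.04] [ 553.97 -189.68   33.06] [-179.96    0.26    7.93]
```

Emit:
send_rows:
  targets: "0.001 0 -0.0003 0 0 0 0;0.002 0 -0.0003 0 0 0 0;0.002 0 -0.0003 0 0 0 0;0.002 0 -0.0003 0 0 0 0"

```text
time_s: 25.77
ee_pos: [555.2, -189.5, 33.1]
ee_rot: [-180.0, 0.4, 7.9]
force: [-9.8, -3.3, 2.0]
gripper_width: 59.8
gripper_force: 40.0
```

Emit:
send_rows:
  targets: "0.001 0 -0.0002 0 0 0 0;0.002 0 -0.0002 0 0 0 0;0.002 0 -0.0002 0 0 0 0;0.002 0 -0.0002 0 0 0 0"

```text
time_s: 26.1
ee_pos: [556.5, -189.3, 33.1]
ee_rot: [-179.9, 0.4, 7.9]
force: [-10.8, -3.8, 3.2]
gripper_width: 60.0
gripper_force: 40.0
```

Emit:
send_rows:
  targets: "0.001 0.0005 -0.0002 0 0 0 0;0.002 0.001 -0.0002 0 0 0 0;0.003 0.001 -0.0002 0 0 0 0;0.003 0.001 -0.0002 0 0 0 0;0.003 0.001 -0.0002 0 0 0 0"

```text
time_s: 26.52
ee_pos: [557.9, -189.1, 33.2]
ee_rot: [-179.8, 0.6, 7.9]
force: [-14.5, -2.2, 5.8]
gripper_width: 59.9
gripper_force: 40.0
```

Emit:
send_rows:
  targets: "0 0 0 0 0 0 0;0 0 0 0 0 0 0;0 0 0 0 0 0 0;0 0 0 0 0 0 0;0 0 0 0 0 0 0;0 0 0 0 0 0 0"

```text
time_s: 27.02
ee_pos: [557.9, -189.1, 33.2]
ee_rot: [-179.8, 0.6, 7.9]
force: [-14.1, -1.8, 6.5]
gripper_width: 59.7
gripper_force: 40.0
```

Run:
```python
from workcell import env,eyes
import numpy as np
F=[]
for i in range(4):
    eyes.grab_frame("scene"); s=env.state(); F.append(np.r_[s["force"],s["torque"]])
print(np.mean(F,0).round(2),s["ee_pos"].round(2),s["ee_rot"].round(2))
```

```text
[-14.49  -1.75   5.54  -0.6    2.49  -0.06] [ 557.87 -189.13   33.25] [-179.83    0.64    7.95]
```

Emit:
send_rows:
  targets: "0 0 0 0 0 0 0;0 0 0 0 0 0 0;0 0 0 0 0 0 0;-0.001 0 0 0 0 0 0;-0.002 0 -0.0002 0 0 0 0;-0.003 0 -0.0003 0 0 0 0;-0.004 0 -0.0004 0 0 0 0;-0.004 0 -0.0004 0 0 0 0"

```text
time_s: 27.88
ee_pos: [556.5, -189.3, 33.1]
ee_rot: [-179.9, 0.3, 7.9]
force: [-7.6, -0.9, -1.9]
gripper_width: 59.9
gripper_force: 40.0
```

Emit:
send_rows:
  targets: "-0.001 0 0 0 0 0 0;-0.002 0 0 0 0 0 0;-0.002 0 0 0 0 0 0;-0.002 0 0 0 0 0 0"

```text
time_s: 28.22
ee_pos: [555.2, -189.5, 33.1]
ee_rot: [-179.9, 0.3, 7.9]
force: [-7.0, -0.5, -4.2]
gripper_width: 60.1
gripper_force: 40.0
```

Emit:
send_rows:
  targets: "-0.001 0 0.0002 0 0 0 0;-0.002 0 0.0004 0 0 0 0;-0.003 0 0.0004 0 0 0 0;-0.003 0 0.0004 0 0 0 0;-0.003 0 0.0004 0 0 0 0"

```text
time_s: 28.63
ee_pos: [553.3, -190.2, 33.2]
ee_rot: [-179.9, 0.1, 7.9]
force: [-4.4, 1.6, -7.7]
gripper_width: 59.7
gripper_force: 40.0
```

Run:
```python
from workcell import env,eyes
import numpy as np
F=[]
for i in range(4):
    eyes.grab_frame("scene"); s=env.state(); F.append(np.r_[s["force"],s["torque"]])
print(np.mean(F,0).round(2),s["ee_pos"].round(2),s["ee_rot"].round(2))
```

```text
[-4.9   1.42 -7.81  0.15  1.03  0.08] [ 553.65 -190.48   33.44] [-1.7995e+02  1.0000e-01  7.9100e+00]
```

Emit:
send_rows:
  targets: "0 -0.0005 0.0003 0 0 0 0;-0.001 -0.001 0.0005 0 0 0 0;-0.002 -0.001 0.0007 0 0 0 0;-0.002 -0.001 0.0007 0 0 0 0;-0.002 -0.001 0.0007 0 0 0 0"

```text
time_s: 29.25
ee_pos: [552.7, -190.4, 33.5]
ee_rot: [180.0, -0.1, 7.9]
force: [-4.0, -1.9, -6.8]
gripper_width: 60.2
gripper_force: 40.0
```

Run:
```python
from workcell import env,eyes
import numpy as np
F=[]
for i in range(4):
    eyes.grab_frame("scene"); s=env.state(); F.append(np.r_[s["force"],s["torque"]])
print(np.mean(F,0).round(2),s["ee_pos"].round(2),s["ee_rot"].round(2))
```

```text
[-3.39 -1.85 -6.92 -0.46  0.78 -0.06] [ 552.67 -190.25   33.59] [ 1.7996e+02 -5.0000e-02  7.9000e+00]
```

Emit:
send_rows:
  targets: "0 0 0.0004 0 0 0 0;0 0 0.0007 0 0 0 0;-0.001 0 0.0007 0 0 0 0;-0.001 0 0.0007 0 0 0 0;-0.001 0 0.0007 0 0 0 0"

```text
time_s: 29.87
ee_pos: [551.7, -190.1, 32.9]
ee_rot: [180.0, -0.1, 7.9]
force: [-2.7, -1.7, -3.5]
gripper_width: 59.7
gripper_force: 40.0
```

Run:
```python
from workcell import env,eyes
import numpy as np
F=[]
for i in range(4):
    eyes.grab_frame("scene"); s=env.state(); F.append(np.r_[s["force"],s["torque"]])
print(np.mean(F,0).round(2),s["ee_pos"].round(2),s["ee_rot"].round(2))
```

```text
[-2.27 -0.73 -3.47 -0.19  0.49 -0.03] [ 551.68 -190.06   32.93] [ 1.7999e+02 -6.0000e-02  7.9000e+00]
```

Emit:
send_rows:
  targets: "-0.0004 0 0.0002 0 0 0 0;-0.0008 0 0.0003 0 0 0 0;-0.0008 0 0.0003 0 0 0 0;-0.0008 0 0.0003 0 0 0 0"
  grip_force: 15

```text
time_s: 30.4
ee_pos: [551.6, -190.1, 32.9]
ee_rot: [180.0, -0.1, 7.9]
force: [1.6, 0.7, -1.1]
gripper_width: 60.1
gripper_force: 15.0
```

Run:
```python
from workcell import env,eyes
import numpy as np
F=[]
for i in range(4):
    eyes.grab_frame("scene"); s=env.state(); F.append(np.r_[s["force"],s["torque"]])
print(np.mean(F,0).round(2),s["ee_pos"].round(2),s["ee_rot"].round(2),s["gripper_force"])
```

```text
[ 1.34  1.47  0.98  0.36 -0.04 -0.04] [ 551.4  -190.14   32.89] [ 1.7998e+02 -1.2000e-01  7.8900e+00] 14.99945841729641
```

Emit:
send_rows:
  targets: "0 0 0 0 0 0 0;0 0 0 0 0 0 0"
  grip_force: 4

```text
time_s: 30.77
ee_pos: [551.2, -190.2, 32.9]
ee_rot: [180.0, -0.1, 7.9]
force: [1.4, 1.7, 3.2]
gripper_width: 60.0
gripper_force: 4.0
```

Emit:
send_rows:
  targets: "0 0 0 0 0 0 68;0 0 0 0 0 0 72;0 0 0 0 0 0 80;0 0 0 0 0 0 90;0 0 0 0 0 0 100;0 0 0 0 0 0 100;0 0 0 0 0 0 100;0 0 -0.02 0 0 0 100;0 0 -0.05 0 0 0 100;0 0 -0.08 0 0 0 100;0 0 -0.11 0 0 0 100;0 0 -0.14 0 0 0 100"

```text
time_s: 31.77
ee_pos: [550.2, -190.1, 173.7]
ee_rot: [-180.0, 0.0, 7.9]
force: [0.1, -0.1, -0.3]
gripper_width: 91.4
gripper_force: 0.0
```

Emit:
send_rows:
  targets: "-0.03 -0.03 -0.03 0 0 0 100;-0.06 -0.06 -0.05 0 0 0 100;-0.09 -0.09 -0.05 0 0 0 100;-0.12 -0.12 -0.05 0 0 0 100;-0.15 -0.15 -0.05 0 0 0 100;-0.15 -0.15 -0.05 0 0 0 100"

```text
time_s: 32.27
ee_pos: [376.5, -60.0, 222.3]
ee_rot: [-179.9, 0.1, 8.0]
force: [-0.0, -0.6, 0.4]
gripper_width: 91.2
gripper_force: 0.0
```

Run:
```python
from workcell import env,eyes
from h import *
f=eyes.grab_frame("scene"); t=eyes.grab_frame("top"); print(env.state()["time_s"])
a=cv2.resize(f["image"][130:290,200:410],None,fx=2.6,fy=2.6,interpolation=cv2.INTER_CUBIC); b=cv2.resize(t["image"][185:300,300:400],None,fx=2.5,fy=2.5,interpolation=cv2.INTER_CUBIC)
o=np.zeros((a.shape[0],a.shape[1]+b.shape[1],3),np.uint8); o[:,:a.shape[1]]=a; o[:b.shape[0],a.shape[1]:]=b
cv2.imwrite("pics/end.png",o)
```

```text
32.3667
```

View pics/end.png

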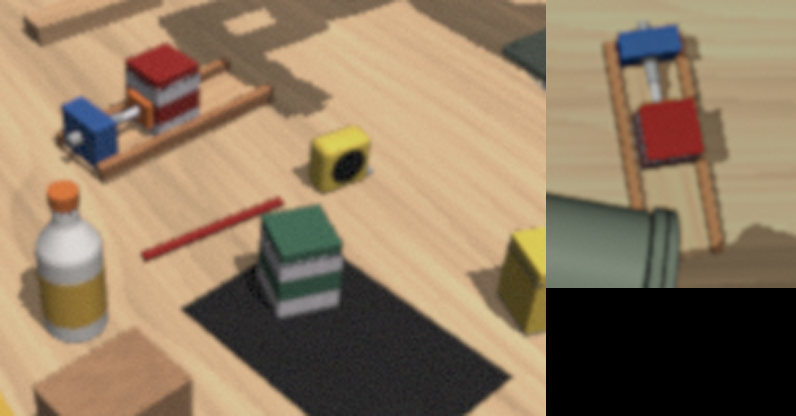

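The picture shows the red tin upright between the rails with the buffer at its face at crop (145,108). Green stands on the mat at (300,260), and the tape, pencil and glue are where they were. Next I measure the red lid against its release position.

Run:
```python
from workcell import env,eyes
from h import *
t=eyes.grab_frame("top"); K=4
hsv=cv2.cvtColor(cv2.resize(t["image"],None,fx=K,fy=K),cv2.COLOR_BGR2HSV); H,S,V=[x.astype(int) for x in cv2.split(hsv)]
n=np.array([-.1374,.9905,0]);u=np.array([.9905,.1374,0])
m=(((H<8)|(H>172))&(S>150)&(V>95)).astype(np.uint8); m[:215*K]=0; m[260*K:]=0; m[:,:335*K]=0; m[:,365*K:]=0
m=cv2.morphologyEx(m,cv2.MORPH_OPEN,np.ones((7,7)))
q=cv2.boxPoints(cv2.minAreaRect(np.argwhere(m)[:,::-1].astype(np.float32))); W=plane(t,(q+.5)/K-.5,88)
c=W.mean(0); print(c.round(1),"sides",np.linalg.norm(W-np.roll(W,1,0),axis=1).round(1),"u",u@c,"n",n@c)
```

```text
[ 548. -192.   88.] sides [60.  60.4 60.  59.7] u 516.3821333275504 n -265.48148674411493
```

Run:
```python
from workcell import env,eyes
from h import *
now=np.mean([eyes.grab_frame("scene")["image"] for _ in range(12)],0).astype(np.float32)
ref=np.mean([cv2.imread("pics/scene0.png"),cv2.imread("pics/lift_red.png")],0).astype(np.float32)
f=eyes.grab_frame("scene")
print("1mm along u px",(proj(f,[[580.9,-184.9,38]])-proj(f,[[571,-186.3,38]])).round(2)/10)
def best(n,x0,y0,x1,y1,ch):
    T=ref[y0:y1,x0:x1,ch]; b=[]
    for dx in np.arange(-3,1.6,.1):
        for dy in np.arange(-1,2.1,.1):
            M=np.float32([[1,0,dx],[0,1,dy]]); w=cv2.warpAffine(ref[...,ch],M,(560,420),flags=cv2.INTER_LINEAR)[y0:y1,x0:x1]
            b.append((float(((w-now[y0:y1,x0:x1,ch])**2).mean()),round(dx,1),round(dy,1)))
    print(n,min(b))
best("knob",223,178,233,188,2); best("stop",224,166,240,178,0); best("shaft",241,172,250,182,1)
d=now[165:182,246:266]-ref[165:182,246:266]
print(cv2.cvtColor(ref.astype(np.uint8),cv2.COLOR_BGR2HSV)[172,244:266].tolist()); print(cv2.cvtColor(now.astype(np.uint8),cv2.COLOR_BGR2HSV)[172,244:266].tolist())
```

```text
1mm along u px [[-0.27   0.123]]
knob (4.323610305786133, np.float64(0.0), np.float64(-0.0))
stop (3.227703094482422, np.float64(-0.1), np.float64(-0.1))
shaft (21.11771583557129, np.float64(0.1), np.float64(-0.0))
[[13, 124, 163], [12, 116, 152], [11, 91, 134], [9, 61, 122], [10, 34, 137], [7, 20, 168], [176, 11, 189], [167, 9, 200], [0, 5, 198], [177, 17, 170], [7, 57, 117], [10, 156, 95], [11, 180, 109], [11, 168, 135], [12, 145, 151], [14, 115, 178], [15, 102, 207], [15, 100, 211], [15, 101, 213], [15, 100, 212], [15, 98, 213], [16, 97, 215]]
[[12, 123, 159], [12, 114, 150], [11, 93, 131], [9, 59, 117], [5, 25, 130], [0, 14, 160], [176, 10, 186], [171, 9, 195], [176, 10, 183], [7, 39, 139], [9, 118, 99], [11, 173, 93], [11, 176, 113], [11, 177, 134], [10, 178, 122], [7, 173, 84], [1, 153, 75], [1, 163, 89], [1, 168, 94], [0, 173, 93], [1, 180, 92], [1, 178, 93]]
```

The plate's rear edge has shifted about 0.5 px towards the stop, while the stop itself has stayed put. That means about 1.5 mm of compression, or roughly 2 N on the buffer, so contact holds. Handing in.

```bash
python3 -c "
from workcell import env
print(env.job_done())"
```

```text
the job is handed in; nothing more can be done
None
```

The job is handed in (result not reported): the red tin was heavier (about 5.6 N against 3.4 N for green), was pressed to an estimated 10 N on the buffer and held about a second, and now stands upright in the holder touching the buffer with about 2 N by the last image, with the green tin upright on the mat.

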